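# Level the watch-stall parts tray and hold the bubble level down

## Robot

A 6-joint arm with a two-finger parallel gripper is mounted at the origin on the work surface. World frame = base frame: x ahead of the robot, y to its left, z up, the work surface at z = 0. Lengths are in mm, angles in rad, forces in N, time in s.
With the tool pointing down it reaches from about 350 to 875 mm from the base axis. Payload 4.2 kg.
Tool frame: the origin (TCP) lies midway between the tips of the shut fingers; the grasp point (between the pads) lies 19 mm behind it; x points along the fingers, y is the direction in which the jaws open and shut, and the axes are right-handed (so a half turn about x gives the same grasp; the last joint's range is limited). The gripper opens to 85 mm and grips with 20 to 120 N. Pads are 22 mm wide; open, the fingers measure 114 mm over their backs; the gripper's body (76 mm by 85 mm) begins 54 mm behind the grasp point. The pads swing forward as they close: fully open they stand 13 mm farther back than shut.
Start: joints at [-1.031, 0.385, 0.008, 0, -1.194, -0.259], TCP at [173.219, -600.495, 231.312] pointing down, gripper open.
Joint ranges: [-3.14, 3.14], [-1.21, 2.06], [-1.07, 1.41], [-3.16, 2.05], [-2.99, -0.16], [-3.1, 3.1]. Speed limits (rad/s): [2.79, 2.79, 3.14, 3.14, 3.14, 3.14].

## Interface

Orientations are given as a unit quaternion [x, y, z, w].
In Python, from bench import readout, imaging, arm gives the robot as it stands.
- The arm moves only by the tool arm_command, never from a script. Its argument "increments" is a list of rows, each a list of 3 entries, a list of its own where there are three numbers: the turn, a rotation vector about the world's x, y, z in degrees, then the shift along the world's x, y, z in mm, then the closure, from 0 (fully open) to 1 (shut). In form: [[[ax, ay, az], [tx, ty, tz], fingers], ...]. A call has exactly 5 rows; each row is the pose to reach, as a shift and turn from the pose measured when the call began; what a row does not reach only later rows make up. A row lasts 1/10 s, in which the tool goes at most 50 mm and 8.59 degrees, less where a joint would pass 70% of its speed; a pose out of reach is approached as far as the arm can. A call with a gripper value outside its range is refused whole. The fingers move at their own pace and stop on an object; the grip force is fixed at half the most. Time passes only in rows, so rows that repeat a pose let the fingers close, or fill a call up. It gives the time, the measured TCP pose, the force and the opening at its end, in the units of the state.
- readout.read_state(): the state, without advancing time (a new reading comes with each control period).
- imaging.get_image(name): name is "side" or "top" or "wrist"; returns (picture, depth): 480x640x3 uint8, blue, green, red; 480x640 float32, mm along the optical axis (not along the pixel's ray), 0 where there is no reading.
- imaging.camera_info(name): a dict with "vfov" (degrees; the focal length in pixels is half the picture's height over the tangent of half this angle, whatever the lens; pixels are square), "cx", "cy" (the principal point, pixels), "D" ([k1, k2, p1, p2, k3] as OpenCV has them; the pictures are not rectified), "eye" and "rotation" of the camera in the world; the wrist camera has in their place "T_tool_cam" (4x4, takes a point from camera to tool coordinates, whose origin is the TCP and whose axes are the tool frame's). Camera axes: x right, y down, z forward; pixel columns grow to the right and rows downward; lengths in mm; the calibration is good to about 2 mm. A picture is of the moment at which its call begins: read the wrist's pose just before it. camera_info takes no time and is no camera call.
- arm.job_done(): hands the job in, once; it reports no verdict.
The state is a dict: "clock": time; "joints": joint angles; "joint_vel": joint speeds; "joint_efforts": joint torques, N m; "position": TCP position; "ee_rot": TCP orientation; "contact_force": force on the tool from outside, world axes, zero at the start; "wrist_torque": the same for the moment, N m; "gripper_width": finger opening in mm.
Only numpy, scipy, OpenCV 4.12 (cv2) and the standard library are available. Lean on these libraries where they do the work, as an engineer would, in place of code of your own. Each camera call takes 0.05 s, during which the arm holds its last target. There are 200 camera calls.

## Task

The parts tray stands crooked on the warped tin table: put the loose round bubble level into the cup on the tray so that it sits fully down and flat, and let go of it. Then turn the wing grip of the tray's foot until the bubble stands inside the marked ring, and after that push the level down against the spring of its cup, at least three quarters of the way, and finish while still holding it pressed like that with the tray level, so that I can tighten the lock nut. Leave the other things on the table where they are.

Things in the scene. Friction and masses are not known exactly. Their poses are not given: they have to be found in the camera images.
- level: Loose round bubble level, 130 g, 26 mm tall, standing on the table: brass plug 36 mm diameter, 10 mm high, under a wider knurled chrome head 52 mm diameter, 16 mm high. Origin: centre of its flat underside, z up its axis; its yaw does not matter. In its top a 37 mm window with a marked ring, 12 mm diameter, in the middle and a pale bubble 8 mm across.
- bubble_mid (a point): Centre of the bubble, 22.5 mm above the level's underside on its axis when the level is level. The bubble runs to the higher side, 20 mm for each 0.1 rad of tilt (at most 10 mm each way), and settles in about half a second. It is inside the ring when its centre is within 2 mm of the level's axis.
- tray: Brown wooden tray, 134 x 274 mm, low steel edge 7 mm above its face, the face 43 mm above the table when level. Origin on the face midway between cup and foot, z up, y along the tray from foot to cup. Cup axis at y +60 mm, foot axis at y -60, hinge line at y +150 mm, 3 mm below the face. Foot end starts 0.015 to 0.06 rad too low; the table's warp is unknown, so the level foot angle varies.
- seat_rim (a point): Centre of the mouth of the round steel cup on the tray, at rim height, 36 mm above the tray's face when not pressed; z up the cup's axis. Cup: outside 48 mm, inside 41 mm, 21 mm deep. The level's plug goes 10 mm into it and its head rests on the rim, so a seated level's underside is 10 mm below this point. The point moves with the cup.
- seat (a joint): How far the cup is pressed down into the tray, m: 0 when free, 0.006 fully down. A spring holds it up: 3 N preload, 12 N at full travel. The level's own weight does not move it.
- foot (a joint): Angle of the foot's wing grip, rad, range -1.3 to 1.0, starts -1.15 to -0.75. Grows when turned clockwise seen from above, which raises the tray's foot end: 0.04 rad of tilt per rad. At 0 the wing's long side lies along the tray's x. Friction (0.15 N m) keeps it where it is left, also while the level is pressed.
- foot_grip (a point): Middle of the wing grip on the foot, on the turning axis, 30 mm above the tray's face. The wing is an upright steel block 44 mm long (x of this frame, which turns with it), 12 mm thick (y), 28 mm tall, from 16 to 44 mm above the face; under it a round hub of 40 mm diameter. z up.
- watch_head: Bystander: chrome watch head with white dial, 38 mm across, 11 mm high. Origin under its centre.
- pin_jar: Bystander: small closed glass jar with metal cap, 48 mm diameter, 50 mm tall. Origin under its centre.
- buckle1: Bystander: gold-tone buckle, 24 by 28 mm, 4 mm high. Origin under its centre.
- buckle2: Bystander: the other gold-tone buckle of the pair, same size. Origin under its centre.
- ashtray: Bystander: round green glass ashtray, 104 mm across, 32 mm high. Origin under its centre.
- springbar_tool: Bystander: steel spring-bar tool lying flat, 132 mm long, 11 mm thick knurled grip. Origin under its length, x along it.
Things that resemble listed ones, but are neither listed nor needed, are in the scene too. What is shaped like the level but orange is not meant.

How it is judged:
By the outcome, as a careful person would: the job done as asked, in the order asked, and still so for the second after the job is handed in, while the arm keeps its last pose, push and grip.
It also fails if it takes over 67 s, if anything falls off the work surface, if the arm or the gripper's body presses on something with over 40 N, if the wrist force passes 120 N, or if a joint passes its speed limit or range.

## Working session

There is one attempt and no reset: what is moved stays moved. The work goes in short steps, Python scripts to look and compute and a tool call to move; the robot and the scene stay as the last step left them, time stands still between calls to the robot, and variables do not carry over. Pictures are saved under pics/ and viewed, about 8 in all and at most 12, crops included, and the job is handed in when it is done.

Besides the shell and the picture viewer there is one more tool, called by a JSON object that holds its "fn" and its "kwargs". arm_command: Moves the arm, as the interface text tells. Its arguments: {"type":"object","properties":{"increments":{"type":"array","items":{"type":"array"}}},"required":["increments"]}

```bash
mkdir -p pics; ls
cat > h.py <<'E'
import numpy as np, cv2
from bench import readout, imaging, arm
from scipy.spatial.transform import Rotation as R
def K(i):
    f=240/np.tan(np.radians(i["vfov"])/2); return np.array([[f,0,i["cx"]],[0,f,i["cy"]],[0,0,1]])
def grab(n):
    s=readout.read_state(); p,d=imaging.get_image(n); i=imaging.camera_info(n)
    if n=="wrist":
        T=np.eye(4);T[:3,:3]=R.from_quat(s["ee_rot"]).as_matrix();T[:3,3]=s["position"];T=T@np.array(i["T_tool_cam"])
    else:
        T=np.eye(4);T[:3,:3]=np.array(i["rotation"]);T[:3,3]=i["eye"]
    return dict(p=p,d=d,T=T,K=K(i),D=np.array(i["D"],float),s=s)
def ray(c,uv):
    q=cv2.undistortPoints(np.array(uv,float).reshape(-1,1,2),c["K"],c["D"]).reshape(-1,2)
    return np.c_[q,np.ones(len(q))]@c["T"][:3,:3].T
def atz(c,uv,z):
    r=ray(c,uv); return c["T"][:3,3]+r*((z-c["T"][2,3])/r[:,2])[:,None]
def bydepth(c,uv):
    uv=np.array(uv).reshape(-1,2); d=np.array([c["d"][int(v),int(u)] for u,v in uv]); return c["T"][:3,3]+ray(c,uv)*d[:,None]
def cloud(c):
    v,u=np.mgrid[0:480,0:640]; uv=np.c_[u.ravel(),v.ravel()]
    P=c["T"][:3,3]+ray(c,uv)*c["d"].ravel()[:,None]; P[c["d"].ravel()==0]=np.nan
    return P.reshape(480,640,3)
def proj(c,P):
    T=np.linalg.inv(c["T"]); q,_=cv2.projectPoints(np.array(P,float).reshape(-1,1,3),cv2.Rodrigues(T[:3,:3])[0],T[:3,3],c["K"],c["D"]); return q.reshape(-1,2)
E
python3 - <<'E'
from h import *
import pickle
for n in("side","top"):
    c=grab(n); cv2.imwrite(f"pics/{n}0.png",c["p"]); pickle.dump(c,open(n+"0.pkl","wb")); print(n,c["T"].round(2).tolist(),c["K"][0,0],c["D"])
print(readout.read_state())
E
```

```text
picsTraceback (most recent call last):
  File "<stdin>", line 4, in <module>
  File "h.py", line 11, in grab
    T=np.eye(4);T[:3,:3]=np.array(i["rotation"]);T[:3,3]=i["eye"]
                ~^^^^^^^
ValueError: could not broadcast input array from shape (4,) into shape (3,3)
```

```bash
sed -i 's/=np.array(i\["rotation"\])/=R.from_quat(i["rotation"]).as_matrix()/' h.py
python3 - <<'E'
from h import *
import pickle
for n in("side","top"):
    c=grab(n); cv2.imwrite(f"pics/{n}0.png",c["p"]); pickle.dump(c,open(n+"0.pkl","wb")); print(n,c["T"].round(2).tolist(),c["K"][0,0],c["D"])
print(readout.read_state())
print(imaging.camera_info("wrist"))
E
```

```text
side [[0.99, -0.08, 0.08, 397.18], [-0.11, -0.54, 0.84, -914.45], [-0.02, -0.84, -0.54, 655.79], [0.0, 0.0, 0.0, 1.0]] 507.44587766115575 [-0.02247107  0.          0.          0.          0.        ]
top [[0.07, -0.98, 0.2, 230.61], [-1.0, -0.07, 0.01, -10.13], [-0.0, -0.2, -0.98, 1200.3], [0.0, 0.0, 0.0, 1.0]] 548.9774576673952 [-0.07461247  0.          0.          0.          0.        ]
{'clock': 0.15, 'joints': array([-1.03139546e+00,  3.85388708e-01,  6.93052893e-03, -3.32753193e-04,
       -1.19401130e+00, -2.58593230e-01]), 'joint_vel': array([-0.00071288, -0.00232041,  0.00334041,  0.00114602,  0.00096194,
        0.00029806]), 'joint_efforts': array([-7.27047768e-05, -3.92678547e+01,  1.88582593e+01,  4.18859482e+00,
       -3.40749903e-03, -5.54578804e-06]), 'position': array([ 173.08814697, -600.09182911,  230.46682858]), 'ee_rot': array([-0.09832407,  0.7002834 ,  0.0994992 ,  0.70002531]), 'contact_force': array([0.04408464, 0.31040279, 0.01763997]), 'wrist_torque': array([ 5.28605087e-02, -3.69756207e-05, -3.18216357e-02]), 'gripper_width': 85.86707752842901}
{'vfov': 63.23655211372679, 'cx': 314.0056381310183, 'cy': 245.76430824401908, 'D': array([-0.07305457,  0.        ,  0.        ,  0.        ,  0.        ]), 'T_tool_cam': array([[-3.63305964e-04, -3.12777601e-01,  9.49826321e-01,
        -1.43126410e+02],
       [ 9.99999934e-01, -9.00091606e-05,  3.52857236e-04,
        -8.36430507e-01],
       [-2.48727699e-05,  9.49826386e-01,  3.12777613e-01,
        -8.02028769e+01],
       [ 0.00000000e+00,  0.00000000e+00,  0.00000000e+00,
         1.00000000e+00]])}
```

View pics/top0.png

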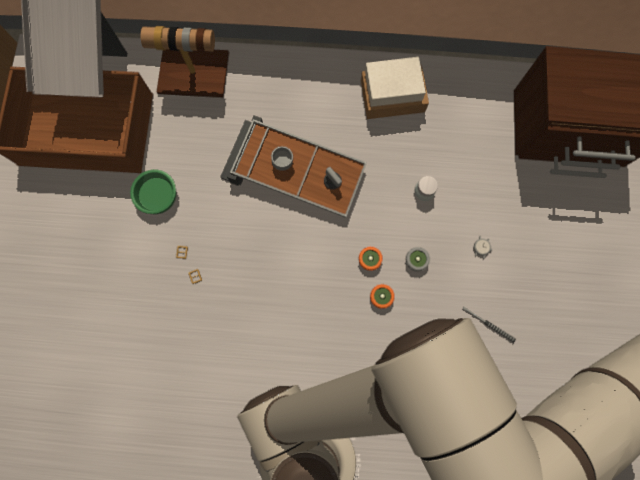

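View pics/side0.png

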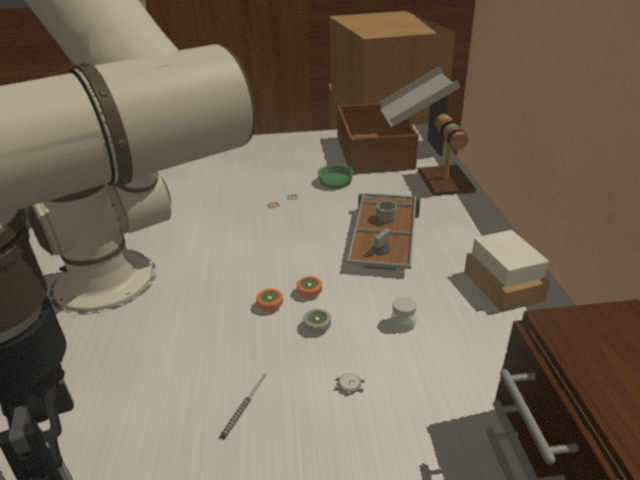

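Top view: the chrome level is at (418,259), orange decoys at (371,258) and (382,296). The cup is at (283,158), the wing at (333,178) and the jar at (427,186). In the side view the level is at (317,321), the cup at (386,211) and the wing at (382,240).

Run:
```python
from h import *
import pickle
t=pickle.load(open("top0.pkl","rb"));s=pickle.load(open("side0.pkl","rb"))
def tri(a,b):
    o1,o2=t["T"][:3,3],s["T"][:3,3]; d1=ray(t,[a])[0];d2=ray(s,[b])[0]
    x=np.linalg.lstsq(np.c_[d1,-d2],o2-o1,rcond=None)[0]; p,q=o1+x[0]*d1,o2+x[1]*d2; return ((p+q)/2).round(1),(p-q).round(1)
print("level",tri((418,258.5),(317,317)),"cup",tri((282.5,154.5),(386.5,206)),"wing",tri((333,177),(382,239)))
for n,c in(("top",t),("side",s)):
    P=cloud(c)
    def box(x,y,z0,z1,r):
        m=(np.hypot(P[...,0]-x,P[...,1]-y)<r)&(P[...,2]>z0)&(P[...,2]<z1); return P[m]
    L=tri((418,258.5),(317,317))[0];C=tri((282.5,154.5),(386.5,206))[0];W=tri((333,177),(382,239))[0]
    for nm,A,z0,z1 in(("level",L,18,45),("cup",C,62,100),("wing",W,58,110)):
        q=box(A[0],A[1],z0,z1,45); print(n,nm,len(q),q.mean(0).round(1),np.percentile(q,[2,98],axis=0).round(1).tolist())
        if nm=="cup": print(" circ",((q.max(0)+q.min(0))/2).round(1))
        if nm=="wing":
            e,v=np.linalg.eigh(np.cov(q[:,:2].T)); print(" axis",np.degrees(np.arctan2(v[1,1],v[0,1])),np.sqrt(e))
# tray plane: top cloud
P=cloud(t); m=(t["p"][...,2].astype(int)-t["p"][...,0]>50)
C=np.array(C);W=np.array(W);mid=(C+W)/2
m&=(np.hypot(P[...,0]-mid[0],P[...,1]-mid[1])<150)&(P[...,2]>20)&(P[...,2]<60)
q=P[m];print(len(q)); A=np.c_[q[:,:2]-mid[:2],np.ones(len(q))];x=np.linalg.lstsq(A,q[:,2],rcond=None)[0];r=q[:,2]-A@x;k=abs(r)<4
x=np.linalg.lstsq(A[k],q[k,2],rcond=None)[0];print("plane",x, r[k].std())
r2=cv2.minAreaRect(q[:,:2].astype(np.float32));print(r2)
```

```text
level (array([ 441.2, -209.7,   26.8]), array([-1.3, -0.1, -0.2])) cup (array([638. ,  98.9,  73.4]), array([ 4.2, -0.1,  1.5])) wing (array([602.5, -13.7,  56.4]), array([-0.2,  0. , -0.1]))
top level 426 [ 439.6 -208.7   24.8] [[416.2, -231.6, 19.0], [462.7, -186.3, 31.3]]
top cup 154 [635.6 100.3  71.4] [[612.4, 77.9, 62.9], [658.5, 122.8, 78.8]]
 circ [635.3 100.3  71. ]
top wing 141 [599.3 -14.4  71.4] [[583.5, -31.2, 59.2], [616.7, 2.1, 77.9]]
 axis -136.51816529819854 [ 3.84101895 12.74348895]
side level 489 [ 440.5 -211.    24.2] [[417.0, -233.6, 18.9], [463.8, -186.4, 28.1]]
side cup 205 [635.3 102.1  69. ] [[612.3, 78.0, 62.3], [657.5, 124.7, 76.0]]
 circ [634.9 100.8  69.6]
side wing 138 [599.7 -17.6  68.6] [[582.7, -30.7, 58.4], [617.0, -1.4, 75.0]]
 axis -138.16848177061786 [ 3.4003461  13.33071957]
4677
plane [2.00358596e-02 6.20665912e-02 3.38535301e+01] 1.88692719823392
((625.587646484375, 61.516143798828125), (260.0284423828125, 124.1519775390625), 73.2340316772461)
```

Run:
```python
from h import *
s=readout.read_state(); print(R.from_quat(s["ee_rot"]).as_matrix().round(3), s["position"])
```

```text
[[-0.001 -0.277  0.961]
 [ 0.002  0.961  0.277]
 [-1.     0.002 -0.   ]] [ 173.08814697 -600.09182911  230.46682858]
```

{"fn": "arm_command", "kwargs": {"increments": [[[0,0,0],[40,50,0],0],[[0,0,0],[80,100,0],0],[[0,0,0],[130,170,0],0],[[0,0,0],[190,260,0],0],[[0,0,0],[190,300,0],0]]}}

```text
clock: 0.65
position: [316.8, -394.4, 230.2]
ee_rot: [-0.098, 0.7, 0.099, 0.7]
contact_force: [0.5, -0.1, 0.4]
gripper_width: 85.2
```

{"fn": "arm_command", "kwargs": {"increments": [[[0,0,0],[30,45,-10],0],[[0,0,0],[60,90,-25],0],[[0,0,0],[90,135,-45],0],[[0,0,0],[123,184,-70],0],[[0,0,0],[123,184,-70],0]]}}

```text
clock: 1.15
position: [440.3, -208.0, 159.1]
ee_rot: [-0.099, 0.7, 0.1, 0.7]
contact_force: [0.4, -1.6, 0.7]
gripper_width: 85.6
```

Run:
```python
from h import *
c=grab("wrist"); print(c["s"]["position"],c["s"]["joints"].round(2))
cv2.imwrite("pics/w1.png",c["p"])
P=cloud(c); m=(np.hypot(P[...,0]-440,P[...,1]+210)<40)&(P[...,2]>18)&(P[...,2]<35)
q=P[m];print(len(q),q.mean(0),((q.max(0)+q.min(0))/2),np.percentile(q,[1,99],axis=0).round(1)); print(cv2.minEnclosingCircle(q[:,:2].astype(np.float32)))
m=(np.hypot(P[...,0]-440,P[...,1]+210)<70)&(P[...,2]<8);print(np.median(P[m],axis=0),m.sum(), proj(c,[[440,-210,26]]))
```

```text
[ 440.34767744 -208.0022567   159.1255583 ] [-0.11  0.22 -0.43 -0.   -0.92 -1.18]
3668 [ 440.11362652 -209.2994855    24.36188453] [ 440.9557202  -209.12121518   23.33964064] [[ 416.1 -233.    20.1]
 [ 464.4 -185.5   27.8]]
((441.03546142578125, -208.68861389160156), 26.158899307250977)
[ 429.41565927 -213.73635561    0.45686629] 19471 [[312.10196189 230.89491576]]
```

View pics/w1.png

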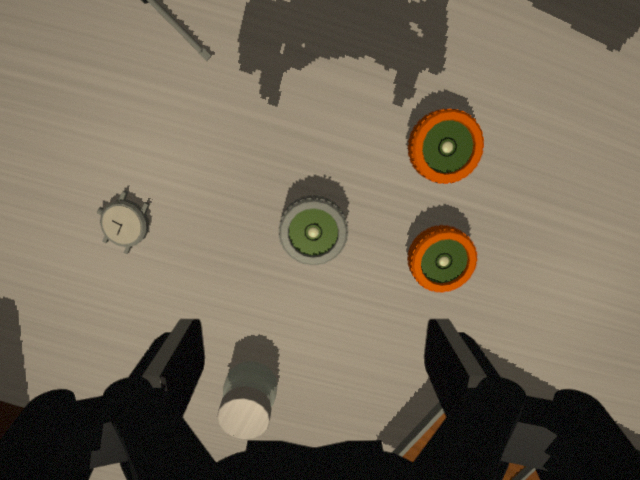

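The chrome level is at (313,232), with its centre at about (440.7,-209). The orange ones and the jar are clear of the fingers. Descending to grasp.

{"fn": "arm_command", "kwargs": {"increments": [[[0,0,0],[0,-1,-40],0],[[0,0,0],[0,-1,-85],0],[[0,0,0],[0.4,-1,-125],0],[[0,0,0],[0.4,-1,-150],0],[[0,0,0],[0.4,-1,-155],0]]}}

```text
clock: 1.7
position: [439.4, -206.5, -0.6]
ee_rot: [-0.098, 0.703, 0.102, 0.697]
contact_force: [-0.2, -0.6, -0.2]
gripper_width: 85.7
```

{"fn": "arm_command", "kwargs": {"increments": [[[0,0,0],[0,0,0],0.3],[[0,0,0],[0,0,0],0.6],[[0,0,0],[0,0,0],1],[[0,0,0],[0,0,0],1],[[0,0,0],[0,0,0],1]]}}

```text
clock: 2.2
position: [440.8, -206.8, 1.2]
ee_rot: [-0.099, 0.702, 0.102, 0.698]
contact_force: [-0.7, 0.4, 5.8]
gripper_width: 49.6
```

{"fn": "arm_command", "kwargs": {"increments": [[[0,0,0],[0,0,0],1],[[0,0,0],[0,0,5],1],[[0,0,0],[0,0,40],1],[[0,0,0],[0,0,90],1],[[0,0,0],[0,0,130],1]]}}

```text
clock: 2.7
position: [440.7, -206.9, 133.5]
ee_rot: [-0.099, 0.702, 0.102, 0.698]
contact_force: [1.0, -0.3, -0.1]
gripper_width: 49.7
```

{"fn": "arm_command", "kwargs": {"increments": [[[0,0,0],[0,0,20],1],[[0,0,0],[20,30,30],1],[[0,0,0],[45,70,30],1],[[0,0,0],[65,103,30],1],[[0,0,0],[65,103,30],1]]}}

```text
clock: 3.2
position: [507.9, -100.8, 163.9]
ee_rot: [-0.1, 0.701, 0.103, 0.699]
contact_force: [0.2, -0.3, -1.4]
gripper_width: 50.4
```

```bash
cat > held.py <<'E'
from h import *
c=grab("wrist"); s=c["s"]; print(s["position"].round(1),s["joints"].round(2),s["gripper_width"],s["contact_force"].round(1)); print(R.from_quat(s["ee_rot"]).as_matrix().round(3))
import sys; cv2.imwrite(sys.argv[1],c["p"])
# tool coords cloud of held item
Tt=np.eye(4);Tt[:3,:3]=R.from_quat(s["ee_rot"]).as_matrix();Tt[:3,3]=s["position"]
P=cloud(c); Q=(P-s["position"])@Tt[:3,:3]
m=(np.abs(Q[...,1])<24)&(np.abs(Q[...,2])<40)&(np.abs(Q[...,0]+15)<30)
q=Q[m]; print(len(q),np.percentile(q,[1,50,99],axis=0).round(1) if len(q) else "")
np.save("P.npy",P)
m=(np.hypot(P[...,0]-635.2,P[...,1]-100.5)<30)&(P[...,2]>60)&(P[...,2]<90)
q=P[m]; print(len(q)); 
if len(q)>50: print(cv2.minEnclosingCircle(q[:,:2].astype(np.float32)),np.percentile(q,[1,50,99],axis=0).round(1))
E
python3 held.py pics/w2.png
```

```text
[ 507.9 -100.8  163.9] [ 0.12  0.27 -0.35 -0.   -0.96 -1.39] 50.42621390272858 [ 0.2 -0.3 -1.4]
[[-0.004 -0.285  0.959]
 [ 0.004  0.959  0.285]
 [-1.     0.005 -0.002]]
15361 [[-26.5 -23.1 -25.7]
 [-22.4  -0.4  -3.9]
 [-11.3  23.7  22. ]]
34
```

View pics/w2.png

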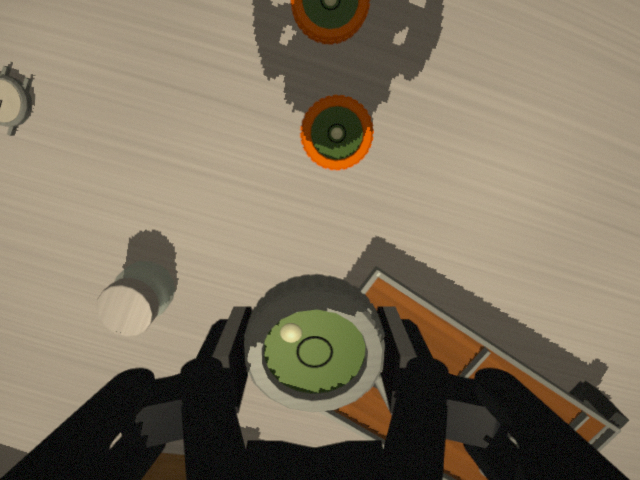

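The level is gripped and centred near pixel (315,352). The bubble is at (290,333), possibly still settling. I'll move past the cup to see it from close by.

{"fn": "arm_command", "kwargs": {"increments": [[[0,0,0],[30,35,10],1],[[0,0,0],[65,75,20],1],[[0,0,0],[105,120,30],1],[[0,0,0],[145,165,30],1],[[0,0,0],[180,205,30],1]]}}

```text
clock: 3.75
position: [668.1, 82.0, 193.7]
ee_rot: [-0.099, 0.702, 0.103, 0.698]
contact_force: [0.8, -1.4, -1.2]
gripper_width: 49.6
```

{"fn": "arm_command", "kwargs": {"increments": [[[0,0,0],[18,12,0],1],[[0,0,0],[28,22,0],1],[[0,0,0],[28,22,0],1],[[0,0,0],[28,22,0],1],[[0,0,0],[28,22,0],1]]}}

```text
clock: 4.25
position: [695.3, 102.8, 193.8]
ee_rot: [-0.099, 0.702, 0.102, 0.698]
contact_force: [0.1, -0.3, -0.4]
gripper_width: 49.8
```

```bash
python3 held.py pics/w3.png
```

```text
[695.3 102.8 193.8] [ 0.37  0.55  0.18 -0.01 -1.21 -1.66] 49.84179321604426 [ 0.1 -0.3 -0.4]
[[-0.007 -0.281  0.96 ]
 [ 0.003  0.96   0.281]
 [-1.     0.005 -0.006]]
15349 [[-26.4 -23.1 -25.7]
 [-22.3  -0.4  -3.9]
 [-11.3  23.8  22. ]]
1348
((636.1671752929688, 100.58837127685547), 23.94296646118164) [[613.3  78.1  60.5]
 [637.2 102.3  72.9]
 [659.2 123.4  75.9]]
```

View pics/w3.png

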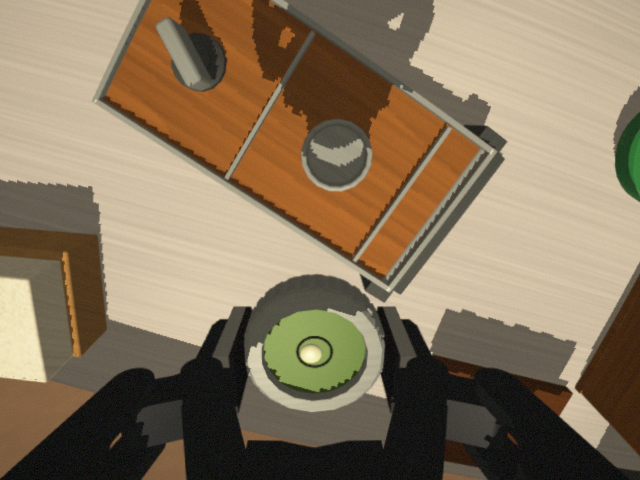

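Run:
```python
from h import *
s=readout.read_state(); M=R.from_quat(s["ee_rot"]).as_matrix(); P=np.load("P.npy"); Q=(P-s["position"])@M
m=(np.abs(Q[...,1])<30)&(np.abs(Q[...,2])<40)&(Q[...,0]<-19.5)&(Q[...,0]>-30)
v,u=np.nonzero(m); k=(abs(u-315)<72)&(v>270)&(v<412); q=Q[v[k],u[k]]
print(len(q),np.percentile(q,[1,50,99],axis=0).round(1)); print(cv2.minEnclosingCircle(q[:,1:].astype(np.float32)))
i=imaging.camera_info("wrist");T=np.array(i["T_tool_cam"]); c=dict(K=K(i),D=np.array(i["D"]),T=T)
r=ray(c,[(315,351)])[0];print("win centre tool",T[:3,3]+r*((-23.5-T[0,3])/r[0]))
m=(np.hypot(P[...,0]-600,P[...,1]+15)<35)&(P[...,2]>62)&(P[...,2]<95)
q=P[m];print("wing",len(q),np.percentile(q,[1,50,99],axis=0).round(1).tolist(),cv2.minAreaRect(q[:,:2].astype(np.float32)))
m=(np.hypot(P[...,0]-636,P[...,1]-100.5)<30)&(P[...,2]>70)&(P[...,2]<90); q=P[m]; print(len(q),q.mean(0),cv2.minEnclosingCircle(q[:,:2].astype(np.float32)))
A=np.c_[q[:,:2]-[636,100.5],np.ones(len(q))]; print(np.linalg.lstsq(A,q[:,2],rcond=None)[0])
```

```text
14496 [[-26.2 -25.2 -25.2]
 [-22.4  -0.6  -2.1]
 [-20.1  24.   22. ]]
((-0.6503877639770508, -0.30028200149536133), 27.71219253540039)
win centre tool [-23.5         -0.43508971  -1.2928582 ]
wing 1569 [[584.4, -29.7, 62.6], [602.1, -12.1, 72.9], [619.8, 4.0, 75.6]] ((601.965087890625, -13.816804885864258), (44.62946319580078, 12.972076416015625), 43.14061737060547)
1140 [635.81634227 101.01228582  73.22670588] ((636.1671752929688, 100.58837127685547), 23.94296646118164)
[1.42387568e-02 6.17982800e-02 7.31976626e+01]
```

The bubble is centred at (313,352), so the level is held flat. The cup rim is at (337,157), giving (636.2,100.6,~73.5). The wing is near (602,-14) at 43°. Going above the cup and matching the tray's tilt.

{"fn": "arm_command", "kwargs": {"increments": [[[0,0,0],[-30,0,0],1],[[1.5,0,0],[-58,-1,-15],1],[[3.5,-0.8,0],[-58,-1,-55],1],[[3.5,-0.8,0],[-58,-1,-94],1],[[3.5,-0.8,0],[-58,-1,-94],1]]}}

```text
clock: 4.8
position: [632.7, 99.9, 95.0]
ee_rot: [-0.078, 0.698, 0.122, 0.701]
contact_force: [-0.6, 0.7, -0.8]
gripper_width: 49.5
```

Run:
```python
from h import *
for k in range(1):
    c=grab("wrist");s=grab("side");st=readout.read_state();print(st["position"].round(1),R.from_quat(st["ee_rot"]).as_matrix().round(3).tolist())
cv2.imwrite("pics/c.png",np.hstack([cv2.resize(s["p"][140:290,320:470],(480,480),interpolation=cv2.INTER_CUBIC)]))
```

```text
[637.7 101.3 100.8] [[0.008, -0.282, 0.959], [0.064, 0.958, 0.281], [-0.998, 0.059, 0.025]]
```

View pics/c.png

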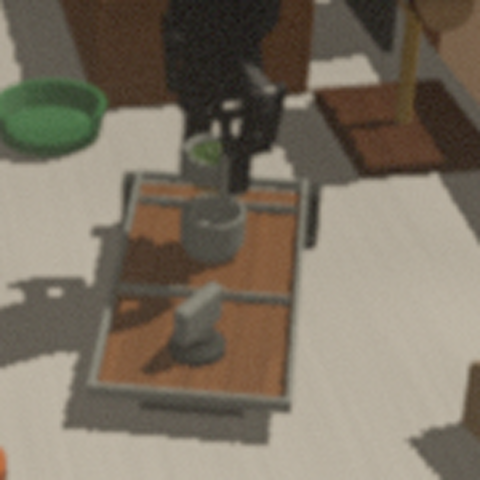

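The level stands above the cup in this crop, at (208,155) over the rim at (213,208). Lowering it in.

{"fn": "arm_command", "kwargs": {"increments": [[[0,0,0],[-0.5,0,-10],1],[[0,0,0],[-0.5,0,-20],1],[[0,0,0],[-0.5,0,-27],1],[[0,0,0],[-0.5,0,-32],1],[[0,0,0],[-0.5,0,-32],1]]}}

```text
clock: 5.4
position: [636.7, 101.2, 67.8]
ee_rot: [-0.079, 0.694, 0.122, 0.705]
contact_force: [-0.9, 0.1, -1.1]
gripper_width: 49.6
```

No contact force, so the plug is inside the rim. Lowering the last 2 mm.

{"fn": "arm_command", "kwargs": {"increments": [[[0,0,0],[0,0,-1],1],[[0,0,0],[0,0,-2],1],[[0,0,0],[0,0,-2.5],1],[[0,0,0],[0,0,-2.5],1],[[0,0,0],[0,0,-2.5],1]]}}

```text
clock: 5.9
position: [636.8, 101.2, 65.5]
ee_rot: [-0.079, 0.694, 0.122, 0.705]
contact_force: [-0.1, -0.3, -1.5]
gripper_width: 49.6
```

{"fn": "arm_command", "kwargs": {"increments": [[[0,0,0],[0,0,-0.5],1],[[0,0,0],[0,0,-1],1],[[0,0,0],[0,0,-1.5],1],[[0,0,0],[0,0,-1.5],1],[[0,0,0],[0,0,-1.5],1]]}}

```text
clock: 6.4
position: [636.9, 101.2, 64.1]
ee_rot: [-0.079, 0.694, 0.122, 0.705]
contact_force: [-0.5, 0.4, -0.6]
gripper_width: 49.9
```

{"fn": "arm_command", "kwargs": {"increments": [[[0,0,0],[0,0,-1],1],[[0,0,0],[0,0,-2],1],[[0,0,0],[0,0,-2.5],1],[[0,0,0],[0,0,-2.5],1],[[0,0,0],[0,0,-2.5],1]]}}

```text
clock: 6.9
position: [637.0, 101.2, 62.0]
ee_rot: [-0.079, 0.694, 0.123, 0.705]
contact_force: [-1.7, 0.6, 3.9]
gripper_width: 49.6
```

Contact at about 4 N means the head is on the rim. Releasing and rising along the tool axis.

{"fn": "arm_command", "kwargs": {"increments": [[[0,0,0],[0,0,0.5],0.7],[[0,0,0],[0,0,0.5],0.3],[[0,0,0],[0,0,0.5],0],[[0,0,0],[0,0,0.5],0],[[0,0,0],[0,0,0.5],0]]}}

```text
clock: 7.4
position: [637.0, 101.2, 62.2]
ee_rot: [-0.079, 0.694, 0.122, 0.705]
contact_force: [-0.7, 0.2, -0.5]
gripper_width: 85.3
```

{"fn": "arm_command", "kwargs": {"increments": [[[0,0,0],[0,-1,10],0],[[0,0,0],[0,-3,40],0],[[-3.5,0.8,0],[15,0,80],0],[[-3.5,0.8,0],[35,0,110],0],[[-3.5,0.8,0],[45,0,110],0]]}}

```text
clock: 7.9
position: [686.1, 102.1, 179.2]
ee_rot: [-0.1, 0.698, 0.102, 0.702]
contact_force: [-0.5, -0.1, -0.2]
gripper_width: 85.4
```

```bash
cat > look.py <<'E'
from h import *
import sys
c=grab("wrist"); s=c["s"]; M=R.from_quat(s["ee_rot"]).as_matrix(); print(s["clock"],s["position"].round(1),s["joints"].round(2),M.round(3).tolist(),s["gripper_width"])
cv2.imwrite(sys.argv[1],c["p"]); P=cloud(c)
m=(np.hypot(P[...,0]-636,P[...,1]-100.5)<26)&(P[...,2]>78)&(P[...,2]<110); q=P[m]
print("head",len(q),q.mean(0),cv2.minEnclosingCircle(q[:,:2].astype(np.float32)))
A=np.c_[q[:,:2]-[636,100.5],np.ones(len(q))]; print(np.linalg.lstsq(A,q[:,2],rcond=None)[0])
m=(np.hypot(P[...,0]-601,P[...,1]+15)<35)&(P[...,2]>62)&(P[...,2]<105)
q=P[m]
if len(q)>50: print("wing",len(q),np.percentile(q,[1,50,99],axis=0).round(1).tolist(),cv2.minAreaRect(q[:,:2].astype(np.float32)))
m=(c["p"][...,2].astype(int)-c["p"][...,0]>40)&(np.hypot(P[...,0]-618,P[...,1]-43)<140)&(P[...,2]>25)&(P[...,2]<60)
q=P[m]
if len(q)>2000:
    A=np.c_[q[:,:2]-[618,43],np.ones(len(q))]
    for _ in range(3):
        x=np.linalg.lstsq(A,q[:,2],rcond=None)[0]; k=abs(q[:,2]-A@x)<3; q,A=q[k],A[k]
    print("plane",x,len(q),"along",x[:2]@[.296,.955],"across",x[:2]@[.955,-.296])
# bubble: pale within green window
h=cv2.cvtColor(c["p"],cv2.COLOR_BGR2HSV); w=proj(c,[[636.2,99.5,92]])[0]; print("head px",w)
E
python3 look.py pics/w4.png
```

```text
7.9 [686.1 102.1 179.2] [ 0.38  0.53  0.12 -0.   -1.15 -1.66] [[0.005, -0.283, 0.959], [0.005, 0.959, 0.283], [-1.0, 0.003, 0.006]] 85.40846857634403
head 5596 [636.00620052  99.33620533  87.16589602] ((636.499267578125, 99.34880828857422), 25.846391677856445)
[1.23210308e-02 6.62864607e-02 8.72429635e+01]
wing 1767 [[584.3, -29.9, 62.5], [601.9, -12.1, 72.4], [619.6, 3.9, 75.0]] ((601.966796875, -13.860601425170898), (44.789085388183594, 13.048746109008789), 42.88865661621094)
plane [1.88109457e-02 6.49495061e-02 3.31363737e+01] 46003 along 0.0675948182872955 across -0.0012606007192984027
head px [334.61273399 173.39194659]
```

View pics/w4.png

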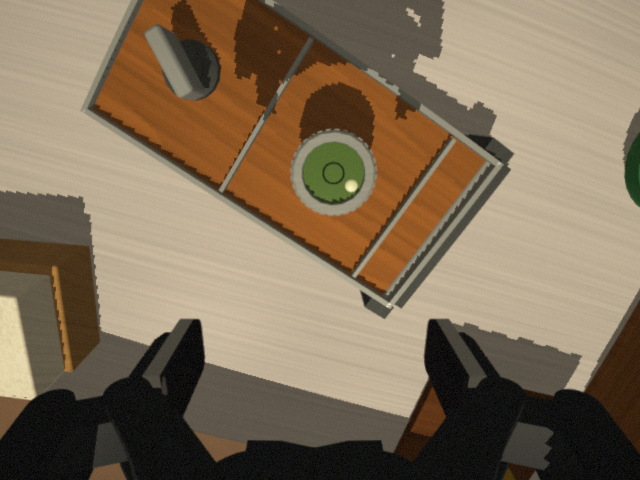

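The level is seated: its head slope (0.067) matches the tray (0.068). The bubble at (351,186) is pegged towards the hinge end, with the window centre at (333,173). The wing is at (175,62), angle 43°, so foot ≈ -1.04, and it needs about 1.5 rad clockwise. Moving over the wing.

Run:
```python
from h import *
M=R.from_quat(readout.read_state()["ee_rot"]); n=np.array([-.0175,-.062,1]);n/=np.linalg.norm(n)
x=-n; a=np.radians(133); y=np.array([np.cos(a),np.sin(a),0]);y-=x*(y@x);y/=np.linalg.norm(y)
T=R.from_matrix(np.c_[x,y,np.cross(x,y)]); print(np.degrees((T*M.inv()).as_rotvec()))
```

```text
[ 3.01448929 -1.83882727 26.66145595]
```

{"fn": "arm_command", "kwargs": {"increments": [[[0,0,6],[-20,-25,0],0],[[0,0,13],[-45,-55,0],0],[[1.5,-1,20],[-70,-90,-15],0],[[3,-1.8,26.7],[-84,-114.5,-40],0],[[3,-1.8,26.7],[-84,-114.5,-60],0]]}}

```text
clock: 8.45
position: [597.9, -16.1, 114.7]
ee_rot: [-0.24, 0.645, 0.277, 0.67]
contact_force: [-0.1, 0.4, 0.4]
gripper_width: 85.3
```

{"fn": "arm_command", "kwargs": {"increments": [[[0,0,0],[0,0,0],0],[[0,0,0],[0,0,0],0],[[0,0,0],[0,0,0],0],[[0,0,0],[0,0,0],0],[[0,0,0],[0,0,0],0]]}}

```text
clock: 8.95
position: [598.5, -15.4, 115.5]
ee_rot: [-0.24, 0.644, 0.277, 0.671]
contact_force: [0.4, 0.1, 0.6]
gripper_width: 85.8
```

```bash
cat > st.py <<'E'
from h import *
s=readout.read_state(); M=R.from_quat(s["ee_rot"]).as_matrix()
print(s["clock"],s["position"].round(1),"up",(-M[:,0]).round(3),"jaw",np.degrees(np.arctan2(M[1,1],M[0,1])).round(1),"j",s["joints"].round(2),"F",s["contact_force"].round(1),"M",s["wrist_torque"].round(2),s["gripper_width"])
E
python3 st.py
```

```text
8.95 [598.5 -15.4 115.5] up [-0.016 -0.063  0.998] jaw 133.0 j [ 0.21  0.44 -0.19 -0.07 -0.91 -0.99] F [0.4 0.1 0.6] M [-0.11  0.02 -0.03] 85.77511336508354
```

{"fn": "arm_command", "kwargs": {"increments": [[[0,0,0],[4,3,0],0],[[0,0,0],[4,3,-20],0],[[0,0,0],[4,3,-45],0],[[0,0,0],[4,3,-62],0],[[0,0,0],[4,3,-62],0]]}}

```text
clock: 9.45
position: [601.0, -12.3, 51.0]
ee_rot: [-0.24, 0.646, 0.278, 0.669]
contact_force: [-0.6, -1.2, 0.1]
gripper_width: 85.5
```

{"fn": "arm_command", "kwargs": {"increments": [[[0,0,0],[0,0,0],0.3],[[0,0,0],[0,0,0],0.6],[[0,0,0],[0,0,0],0.8],[[0,0,0],[0,0,0],1],[[0,0,0],[0,0,0],1]]}}

```text
clock: 9.95
position: [601.4, -12.3, 51.6]
ee_rot: [-0.24, 0.646, 0.278, 0.67]
contact_force: [2.1, -3.6, -0.5]
gripper_width: 12.3
```

{"fn": "arm_command", "kwargs": {"increments": [[[0,0,0],[0,0,0],1],[[0,0,0],[0,0,0],1],[[0,0,0],[0,0,0],1],[[0,0,0],[0,0,0],1],[[0,0,0],[0,0,0],1]]}}

```text
clock: 10.45
position: [601.4, -12.5, 51.6]
ee_rot: [-0.24, 0.646, 0.278, 0.67]
contact_force: [0.2, -2.1, 0.5]
gripper_width: 11.3
```

```bash
python3 st.py
```

```text
10.45 [601.4 -12.5  51.6] up [-0.012 -0.062  0.998] jaw 133.0 j [ 0.22  0.52 -0.24 -0.08 -0.78 -0.98] F [ 0.2 -2.1  0.5] M [-0.78 -0.08  0.01] 11.270129686713666
```

{"fn": "arm_command", "kwargs": {"increments": [[[-0.2,0,-5],[0,0.1,0.7],1],[[-0.4,0.1,-10],[0,0.2,1.5],1],[[-0.6,0.2,-15],[0.1,0.3,2.2],1],[[-0.8,0.2,-20],[0.1,0.4,2.9],1],[[-1,0.3,-25],[0.2,0.5,3.7],1]]}}

```text
clock: 10.95
position: [601.2, -12.0, 55.4]
ee_rot: [-0.099, 0.687, 0.12, 0.71]
contact_force: [0.8, -0.9, 1.0]
gripper_width: 10.4
```

```bash
python3 st.py
```

```text
10.95 [601.2 -12.   55.4] up [-0.027 -0.035  0.999] jaw 107.8 j [ 0.23  0.51 -0.27 -0.04 -0.76 -1.47] F [ 0.8 -0.9  1. ] M [-0.19  0.47  0.23] 10.424133106448759
```

```bash
cat > rv.py <<'E'
from h import *
import sys
a,t=map(float,sys.argv[1:3]); M=R.from_quat(readout.read_state()["ee_rot"]); m=M.as_matrix()
j=np.arctan2(m[1,1],m[0,1])
for k in range(1,6):
    n=np.array([-.296*t,-.955*t,1]);x=-n/np.linalg.norm(n);b=j+np.radians(a)*k/5
    y=np.array([np.cos(b),np.sin(b),0]);y-=x*(y@x);y/=np.linalg.norm(y)
    print(np.degrees((R.from_matrix(np.c_[x,y,np.cross(x,y)])*M.inv()).as_rotvec()).round(2))
E
python3 rv.py -30 0.027
```

```text
[-0.41  1.25 -5.95]
[ -0.31   1.43 -11.95]
[ -0.2    1.61 -17.95]
[ -0.09   1.78 -23.94]
[ 2.000e-02  1.950e+00 -2.994e+01]
```

{"fn": "arm_command", "kwargs": {"increments": [[[-0.1,0.5,-6],[0,0.1,0.9],1],[[-0.2,0.9,-12],[0,0.2,1.8],1],[[-0.2,1.3,-18],[0.1,0.4,2.6],1],[[-0.1,1.7,-24],[0.1,0.5,3.5],1],[[0,2,-30],[0.2,0.6,4.4],1]]}}

```text
clock: 11.45
position: [601.3, -11.5, 60.0]
ee_rot: [0.086, 0.701, -0.067, 0.704]
contact_force: [-0.3, -2.3, 1.1]
gripper_width: 10.8
```

```bash
python3 st.py; python3 rv.py -20 0.013
python3 - <<'E'
from h import *
c=grab("top"); P=cloud(c)
m=(c["p"][...,2].astype(int)-c["p"][...,0]>50)&(np.hypot(P[...,0]-618,P[...,1]-43)<140)&(P[...,2]>20)&(P[...,2]<60)
for cc in (c,):
    q=P[m];A=np.c_[q[:,:2]-[618,43],np.ones(len(q))]
    for _ in range(3):
        x=np.linalg.lstsq(A,q[:,2],rcond=None)[0]; k=abs(q[:,2]-A@x)<4; q,A=q[k],A[k]
    print(x,len(q),"along",x[:2]@[.296,.955])
E
```

```text
11.45 [601.3 -11.5  60. ] up [-0.007 -0.025  1.   ] jaw 77.6 j [ 0.24  0.51 -0.25 -0.03 -0.79 -2.  ] F [-0.3 -2.3  1.1] M [-0.46  0.1   0.23] 10.75539378269256
[-0.72  0.24 -4.  ]
[-0.7   0.32 -8.  ]
[ -0.68   0.39 -12.  ]
[ -0.66   0.47 -16.  ]
[ -0.63   0.55 -20.  ]
[1.03646615e-03 2.81414050e-02 3.90600395e+01] 1184 along 0.02718183572375987
```

{"fn": "arm_command", "kwargs": {"increments": [[[-0.2,0,-6],[0,0.1,0.9],1],[[-0.4,0.1,-12],[0,0.2,1.8],1],[[-0.6,0.3,-18],[0.1,0.4,2.6],1],[[-0.7,0.5,-24],[0.1,0.5,3.5],1],[[-0.8,0.7,-28],[0.2,0.6,4.1],1]]}}

```text
clock: 12.0
position: [601.5, -11.0, 64.3]
ee_rot: [0.249, 0.663, -0.242, 0.663]
contact_force: [0.6, -2.6, -0.0]
gripper_width: 10.6
```

{"fn": "arm_command", "kwargs": {"increments": [[[0,0,0],[0,0,0],0.7],[[0,0,0],[0,0,0],0.3],[[0,0,0],[0,0,0],0],[[0,0,0],[0,0,0],0],[[0,0,0],[0,0,10],0]]}}

```text
clock: 12.5
position: [600.4, -11.1, 73.2]
ee_rot: [0.248, 0.664, -0.243, 0.662]
contact_force: [-0.4, -0.6, -0.7]
gripper_width: 81.6
```

```bash
python3 st.py
```

```text
12.5 [600.4 -11.1  73.2] up [ 0.001 -0.008  1.   ] jaw 49.4 j [ 0.25  0.5  -0.24 -0.01 -0.83 -2.52] F [-0.4 -0.6 -0.7] M [-0.06  0.04 -0.  ] 81.56561283729172
```

{"fn": "arm_command", "kwargs": {"increments": [[[0,0,0],[0,0,35],0],[[0,0,0],[5,5,75],0],[[0,0,0],[35,35,90],0],[[0,0,0],[65,65,90],0],[[0,0,0],[74,78,90],0]]}}

```text
clock: 13.0
position: [676.9, 69.2, 164.7]
ee_rot: [0.248, 0.663, -0.241, 0.663]
contact_force: [0.2, -0.1, -0.3]
gripper_width: 85.7
```

{"fn": "arm_command", "kwargs": {"increments": [[[0,0,0],[0,0,0],0],[[0,0,0],[0,0,0],0],[[0,0,0],[0,0,0],0],[[0,0,0],[0,0,0],0],[[0,0,0],[0,0,0],0]]}}

```text
clock: 13.5
position: [676.5, 68.4, 165.0]
ee_rot: [0.249, 0.663, -0.242, 0.663]
contact_force: [0.2, -1.2, -0.0]
gripper_width: 85.6
```

```bash
python3 look.py pics/w5.png
```

```text
13.5 [676.5  68.4 165. ] [ 0.33  0.52  0.06 -0.01 -1.11 -2.61] [[0.003, 0.65, 0.76], [0.009, 0.76, -0.65], [-1.0, 0.009, -0.003]] 85.60782058755203
head 6579 [636.59698555 101.82416951  92.55336437] ((636.7445068359375, 101.12259674072266), 25.762561798095703)
[-1.57043393e-03  1.17093438e-02  9.25387967e+01]
wing 2218 [[584.6, -26.4, 62.5], [602.5, -8.1, 83.8], [621.1, 5.2, 86.6]] ((602.7568969726562, -11.329845428466797), (12.382530212402344, 43.90401840209961), 49.27446746826172)
plane [1.93975990e-03 9.42824655e-03 4.20760620e+01] 50381 along 0.009578144389535527 across -0.0009382902779557958
head px [308.66112918 173.15715078]
```

View pics/w5.png

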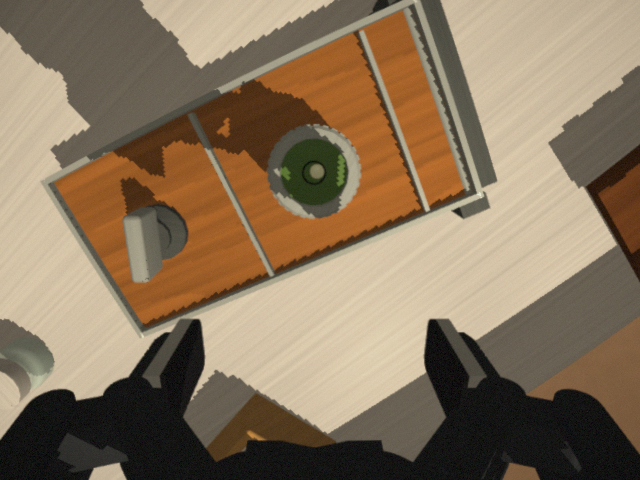

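```bash
cat > bub.py <<'E'
from h import *
import sys
c=grab("wrist") if len(sys.argv)<2 else None
if c is None: raise SystemExit
w=proj(c,[[636.4,101,92]])[0]; x0,y0=(w-40).astype(int); S=8
g=c["p"][y0:y0+80,x0:x0+80]; h=cv2.cvtColor(g,cv2.COLOR_BGR2HSV).astype(int)
yy,xx=np.mgrid[0:80,0:80]; r=np.hypot(xx-40,yy-40)
pale=(h[...,1]<90)&(r<26)&(g.max(2)>np.percentile(g[r<26].max(1),60))
n,l,st,ce=cv2.connectedComponentsWithStats(pale.astype(np.uint8))
green=(h[...,1]>110)&(h[...,0]>30)&(h[...,0]<80)&(r<36)
hull=cv2.convexHull(np.argwhere(green)[:,::-1].astype(np.int32)); el=cv2.fitEllipse(hull)
print("blobs",[(st[i,4],ce[i].round(1).tolist()) for i in range(1,n) if st[i,4]>20],"window",el, "px/mm", max(el[1])/37)
wc=atz(c,[(el[0][0]+x0,el[0][1]+y0)],93)[0]
for i in range(1,n):
    if st[i,4]>60: d=(atz(c,[ce[i]+[x0,y0]],93)[0]-wc)[:2]; print("bubble-window world",d.round(2),"along",d@[.296,.955],"across",d@[.955,-.296])
cv2.imwrite("pics/b.png",cv2.resize(g,None,fx=7,fy=7,interpolation=cv2.INTER_NEAREST))
E
python3 bub.py
```

```text
blobs [(np.int32(175), [46.3, 40.0])] window ((43.23428726196289, 40.66791915893555), (64.97541809082031, 65.41075897216797), 12.957808494567871) px/mm 1.7678583505991343
bubble-window world [0.85 1.52] along 1.7009766951945324 across 0.3596549874558303
```

View pics/b.png

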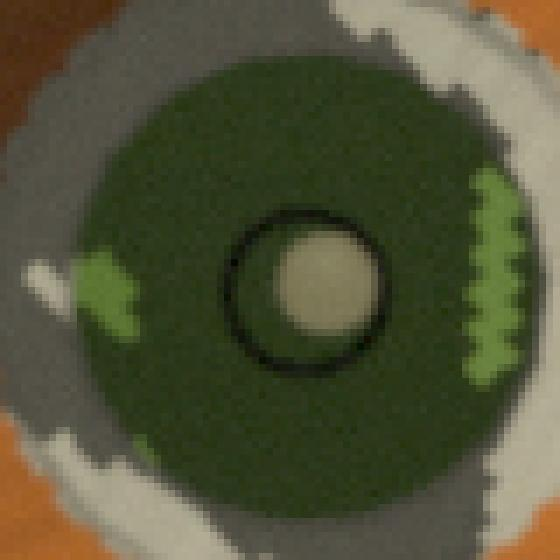

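The bubble (330,283) lies off the ring centre (304,290) by about 2 mm towards the hinge, so about 13° more clockwise. Returning to the wing.

{"fn": "arm_command", "kwargs": {"increments": [[[0,0,0],[-30,-30,0],0],[[0,0,0],[-65,-68,0],0],[[0,0,0],[-75,-79.5,-10],0],[[0,0,0],[-75,-79.5,-35],0],[[0,0,0],[-75,-79.5,-60],0]]}}

```text
clock: 14.1
position: [601.7, -11.7, 105.6]
ee_rot: [0.25, 0.662, -0.242, 0.664]
contact_force: [-0.1, -0.6, -0.0]
gripper_width: 85.4
```

{"fn": "arm_command", "kwargs": {"increments": [[[0,0,0],[0,0,0],0],[[0,0,0],[0,0,-15],0],[[0,0,0],[0,0,-30],0],[[0,0,0],[0,0,-38],0],[[0,0,0],[0,0,-38],0]]}}

```text
clock: 14.6
position: [601.5, -11.7, 67.3]
ee_rot: [0.249, 0.663, -0.242, 0.664]
contact_force: [-0.3, 0.5, -0.0]
gripper_width: 85.6
```

{"fn": "arm_command", "kwargs": {"increments": [[[0,0,0],[0,0.5,-3],0.4],[[0,0,0],[0,0.5,-3],0.8],[[0,0,0],[0,0.5,-3],1],[[0,0,0],[0,0.5,-3],1],[[0,0,0],[0,0.5,-3],1]]}}

```text
clock: 15.1
position: [601.6, -11.2, 64.7]
ee_rot: [0.249, 0.662, -0.242, 0.664]
contact_force: [-0.5, 0.3, 0.0]
gripper_width: 12.0
```

{"fn": "arm_command", "kwargs": {"increments": [[[0,0,0],[0,0,0],1],[[-0.1,0.1,-3],[0,0,0.4],1],[[-0.2,0.1,-7],[0,0.1,1],1],[[-0.4,0.1,-11],[0,0.2,1.6],1],[[-0.5,0.2,-13],[0.1,0.3,1.9],1]]}}

```text
clock: 15.6
position: [601.7, -10.7, 66.7]
ee_rot: [0.32, 0.63, -0.319, 0.632]
contact_force: [-0.6, 0.1, -0.7]
gripper_width: 11.0
```

{"fn": "arm_command", "kwargs": {"increments": [[[0,0,0],[0,0,0],0.7],[[0,0,0],[0,0,0],0.3],[[0,0,0],[0,0,0],0],[[0,0,0],[0,0,0],0],[[0,0,0],[0,0,10],0]]}}

```text
clock: 16.1
position: [600.6, -11.0, 75.6]
ee_rot: [0.319, 0.631, -0.32, 0.631]
contact_force: [0.2, 0.2, -0.7]
gripper_width: 81.6
```

```bash
python3 st.py
```

```text
16.1 [600.6 -11.   75.6] up [0.    0.001 1.   ] jaw 36.3 j [ 0.25  0.49 -0.25  0.   -0.83 -2.76] F [ 0.2  0.2 -0.7] M [-0.03 -0.03 -0.05] 81.61032763023083
```

{"fn": "arm_command", "kwargs": {"increments": [[[0,0,0],[0,0,35],0],[[0,0,0],[5,5,75],0],[[0,0,0],[35,35,90],0],[[0,0,0],[60,62,90],0],[[0,0,0],[65,72,90],0]]}}

```text
clock: 16.6
position: [668.0, 63.3, 167.1]
ee_rot: [0.319, 0.63, -0.318, 0.632]
contact_force: [-0.1, 0.2, -0.4]
gripper_width: 85.7
```

{"fn": "arm_command", "kwargs": {"increments": [[[0,0,0],[0,0,0],0],[[0,0,0],[0,0,0],0],[[0,0,0],[0,0,0],0],[[0,0,0],[0,0,0],0],[[0,0,0],[0,0,0],0]]}}

```text
clock: 17.1
position: [667.6, 62.5, 167.3]
ee_rot: [0.32, 0.63, -0.319, 0.632]
contact_force: [1.2, -0.4, 0.2]
gripper_width: 85.1
```

```bash
python3 look.py pics/w6.png; python3 bub.py
```

```text
17.1 [667.6  62.5 167.3] [ 0.33  0.51  0.04  0.   -1.1  -2.84] [[0.003, 0.805, 0.593], [0.0, 0.593, -0.805], [-1.0, 0.003, 0.002]] 85.13705705819959
head 6392 [636.73625596 102.16556387  93.3799398 ] ((636.9882202148438, 101.47278594970703), 25.807334899902344)
[-4.49336077e-03  4.00147670e-03  9.33765833e+01]
wing 2031 [[586.9, -28.1, 62.9], [602.8, -7.1, 85.5], [618.6, 8.2, 88.6]] ((602.7603149414062, -11.162162780761719), (12.246591567993164, 44.27355194091797), 36.58335876464844)
plane [-6.42343519e-04  7.77247347e-04  4.34582784e+01] 47737 along 0.0005521375350042843 across -0.000843503275172898
head px [307.85528322 176.20044895]
blobs [(np.int32(133), [44.1, 39.4])] window ((43.752506256103516, 39.292457580566406), (64.07267761230469, 64.92493438720703), 179.9296875) px/mm 1.7547279564110008
bubble-window world [0.21 0.06] along 0.12013023244093596 across 0.1873936461194065
```

View pics/b.png

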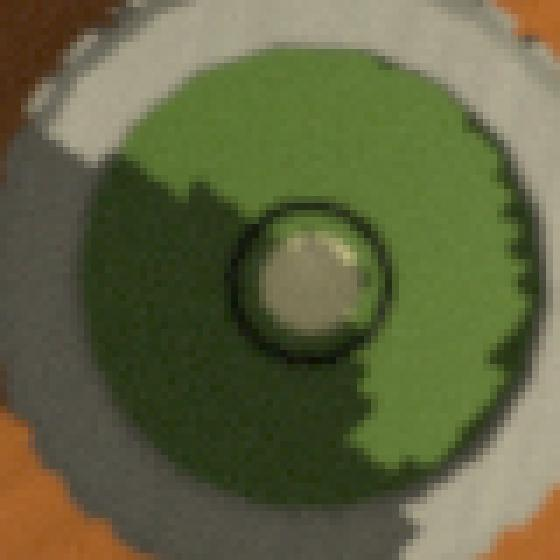

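The bubble is centred in the ring, about 0.2 mm off, and the tray slope is about 0.0006. Closing the fingers and moving above the level to press.

{"fn": "arm_command", "kwargs": {"increments": [[[0,0,0],[-10,13,0],1],[[0,0,0],[-20,26,0],1],[[0,0,0],[-30.6,39,0],1],[[0,0,0],[-30.6,39,-20],1],[[0,0,0],[-30.6,39,-40],1]]}}

```text
clock: 17.7
position: [636.6, 103.8, 128.0]
ee_rot: [0.32, 0.63, -0.317, 0.633]
contact_force: [0.2, 0.4, -0.5]
gripper_width: 12.5
```

{"fn": "arm_command", "kwargs": {"increments": [[[0,0,0],[0,0,0],1],[[0,0,0],[0,0,-8],1],[[0,0,0],[0,0,-16],1],[[0,0,0],[0,0,-20],1],[[0,0,0],[0,0,-20],1]]}}

```text
clock: 18.2
position: [636.3, 103.7, 107.5]
ee_rot: [0.319, 0.63, -0.317, 0.633]
contact_force: [-0.5, -0.2, 0.7]
gripper_width: 0.1
```

```bash
python3 st.py
```

```text
18.2 [636.3 103.7 107.5] up [-0.005 -0.001  1.   ] jaw 36.5 j [ 0.41  0.52 -0.1   0.   -0.94 -2.92] F [-0.5 -0.2  0.7] M [-0.06 -0.01 -0.02] 0.0780906570631983
```

{"fn": "arm_command", "kwargs": {"increments": [[[0,0,0],[0.5,-2.2,-3],1],[[0,0,0],[0.5,-2.2,-6],1],[[0,0,0],[0.5,-2.2,-9],1],[[0,0,0],[0.5,-2.2,-10],1],[[0,0,0],[0.5,-2.2,-10],1]]}}

```text
clock: 18.7
position: [636.7, 101.4, 97.2]
ee_rot: [0.319, 0.63, -0.317, 0.633]
contact_force: [0.5, -0.0, -0.0]
gripper_width: 0.1
```

{"fn": "arm_command", "kwargs": {"increments": [[[0,0,0],[0,0,-0.5],1],[[0,0,0],[0,0,-1.5],1],[[0,0,0],[0,0,-2.5],1],[[0,0,0],[0,0,-3],1],[[0,0,0],[0,0,-3],1]]}}

```text
clock: 19.2
position: [636.8, 101.4, 94.5]
ee_rot: [0.319, 0.63, -0.317, 0.633]
contact_force: [0.2, 0.0, 2.0]
gripper_width: 0.2
```

{"fn": "arm_command", "kwargs": {"increments": [[[0,0,0],[0,0,-0.5],1],[[0,0,0],[0,0,-1],1],[[0,0,0],[0,0,-2],1],[[0,0,0],[0,0,-3],1],[[0,0,0],[0,0,-3],1]]}}

```text
clock: 19.7
position: [636.9, 101.3, 91.9]
ee_rot: [0.319, 0.63, -0.317, 0.633]
contact_force: [-2.0, -0.9, 5.5]
gripper_width: 0.1
```

{"fn": "arm_command", "kwargs": {"increments": [[[0,0,0],[0,0,-0.5],1],[[0,0,0],[0,0,-1],1],[[0,0,0],[0,0,-1.5],1],[[0,0,0],[0,0,-2],1],[[0,0,0],[0,0,-2],1]]}}

```text
clock: 20.2
position: [637.0, 101.1, 90.6]
ee_rot: [0.319, 0.63, -0.317, 0.633]
contact_force: [-2.7, -0.6, 6.2]
gripper_width: 0.1
```

{"fn": "arm_command", "kwargs": {"increments": [[[0,0,0],[0,0,-1],1],[[0,0,0],[0,0,-2],1],[[0,0,0],[0,0,-3],1],[[0,0,0],[0,0,-3],1],[[0,0,0],[0,0,-3],1]]}}

```text
clock: 20.7
position: [637.1, 101.1, 89.0]
ee_rot: [0.319, 0.63, -0.317, 0.633]
contact_force: [-3.2, -0.1, 8.6]
gripper_width: -0.2
```

{"fn": "arm_command", "kwargs": {"increments": [[[0,0,0],[0,0,-0.5],1],[[0,0,0],[0,0,-1],1],[[0,0,0],[0,0,-1.5],1],[[0,0,0],[0,0,-1.5],1],[[0,0,0],[0,0,-1.5],1]]}}

```text
clock: 21.2
position: [637.1, 101.0, 88.9]
ee_rot: [0.319, 0.63, -0.317, 0.634]
contact_force: [-3.7, -1.0, 9.3]
gripper_width: -0.1
```

```bash
python3 st.py
```

```text
21.2 [637.1 101.   88.9] up [-0.006  0.     1.   ] jaw 36.6 j [ 0.41  0.54 -0.12  0.   -0.9  -2.91] F [-3.7 -1.   9.3] M [-0.13  1.1   0.04] -0.07471210476713751
```

Lateral force is building up in x; I'll ease it while pressing on.

{"fn": "arm_command", "kwargs": {"increments": [[[0,0,0],[-0.5,0,-1],1],[[0,0,0],[-0.8,0,-2],1],[[0,0,0],[-0.8,0,-3],1],[[0,0,0],[-0.8,0,-3.5],1],[[0,0,0],[-0.8,0,-3.5],1]]}}

```text
clock: 21.7
position: [637.0, 101.0, 87.7]
ee_rot: [0.319, 0.629, -0.316, 0.635]
contact_force: [-3.7, -1.4, 11.3]
gripper_width: -0.1
```

```bash
python3 st.py
```

```text
21.7 [637.  101.   87.7] up [-0.009  0.     1.   ] jaw 36.6 j [ 0.41  0.54 -0.13  0.   -0.9  -2.92] F [-3.7 -1.4 11.3] M [-0.28  1.11 -0.  ] -0.10337752215867044
```

{"fn": "arm_command", "kwargs": {"increments": [[[0,0.2,0],[-0.5,0,-1.5],1],[[0,0.3,0],[-1,0.2,-3],1],[[0,0.4,0],[-1.3,0.3,-4.5],1],[[0,0.4,0],[-1.3,0.3,-4.5],1],[[0,0.4,0],[-1.3,0.3,-4.5],1]]}}

```text
clock: 22.2
position: [637.1, 100.8, 87.2]
ee_rot: [0.318, 0.63, -0.317, 0.634]
contact_force: [-4.4, -1.8, 16.4]
gripper_width: 0.1
```

Run:
```python
from h import *
for k in range(3): s=readout.read_state(); print(s["position"].round(1),s["contact_force"].round(1)); w=grab("wrist")
t=grab("top");sd=grab("side");print(readout.read_state()["contact_force"].round(1),readout.read_state()["position"].round(1))
P=cloud(w); m=(w["p"][...,2].astype(int)-w["p"][...,0]>40)&(np.hypot(P[...,0]-618,P[...,1]-43)<140)&(P[...,2]>25)&(P[...,2]<60)
q=P[m];A=np.c_[q[:,:2]-[618,43],np.ones(len(q))]
for _ in range(3):
    x=np.linalg.lstsq(A,q[:,2],rcond=None)[0]; k=abs(q[:,2]-A@x)<3; q,A=q[k],A[k]
print("plane",x,len(q),"along",x[:2]@[.296,.955])
m=(np.hypot(P[...,0]-636.8,P[...,1]-101.5)<26)&(P[...,2]>78)&(P[...,2]<92);q=P[m];print("head top",np.percentile(q[:,2],[50,80,95]),len(q))
cv2.imwrite("pics/fin.png",np.hstack([cv2.resize(sd["p"][140:290,320:440],(320,400)),cv2.resize(w["p"],(480,400))]))
```

```text
[637.1 100.8  87.2] [-4.4 -1.8 16.4]
[637.1 100.8  87.2] [-5.2 -3.2 16.8]
[637.1 100.8  87.2] [-5.1 -1.8 15.6]
[-5.5 -1.6 16.5] [637.1 100.8  87.1]
plane [4.68560449e-03 1.68310877e-02 4.08192190e+01] 56286 along 0.017460627666690286
head top [86.26387167 87.72110427 88.40092821] 6757
```

View pics/fin.png

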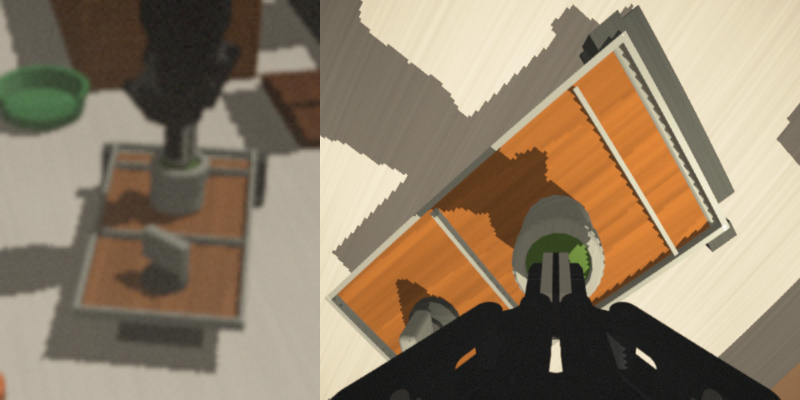

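In the picture the level is pressed under the fingertips at (555,255), but the tray plane reads 0.0175 along its length. It may have sunk under load, so I'll check the wing angle.

```bash
cat > chk.py <<'E'
from h import *
w=grab("wrist");s=w["s"];print(s["clock"],s["position"].round(1),s["contact_force"].round(1))
for n,c in(("wrist",w),("side",grab("side")),("top",grab("top"))):
    P=cloud(c); m=(c["p"][...,2].astype(int)-c["p"][...,0]>40)&(np.hypot(P[...,0]-618,P[...,1]-43)<140)&(P[...,2]>25)&(P[...,2]<60)
    q=P[m];A=np.c_[q[:,:2]-[618,43],np.ones(len(q))]
    for _ in range(3):
        x=np.linalg.lstsq(A,q[:,2],rcond=None)[0]; k=abs(q[:,2]-A@x)<3; q,A=q[k],A[k]
    print(n,"plane",x.round(4),len(q),"along",x[:2]@[.296,.955])
    m=(np.hypot(P[...,0]-602.7,P[...,1]+11.2)<30)&(P[...,2]>70)&(P[...,2]<100);q=P[m]
    if len(q)>30: print("  wing",len(q),cv2.minAreaRect(q[:,:2].astype(np.float32)),np.percentile(q[:,2],[50,95]))
E
python3 chk.py
```

```text
22.45 [637.1 100.8  87.1] [-5.5 -1.6 16.5]
wrist plane [4.50000e-03 1.68000e-02 4.08067e+01] 56258 along 0.017381664314993422
  wing 827 ((592.4601440429688, 1.68414306640625), (12.600898742675781, 12.211746215820312), 41.75425338745117) [79.51348027 84.36509751]
side plane [3.30000e-03 1.80000e-02 4.11386e+01] 1654 along 0.018146446639405508
  wing 153 ((601.66552734375, -12.386199951171875), (16.565242767333984, 44.03507995605469), 36.08494186401367) [80.73034184 85.135023  ]
top plane [3.50000e-03 1.67000e-02 4.10247e+01] 3318 along 0.016945341557394442
  wing 136 ((601.0392456054688, -13.304624557495117), (12.721437454223633, 43.09210205078125), 34.376060485839844) [82.73812008 86.2425435 ]
```

All three cameras agree: the wing has not turned, but the tray sags about 0.017 rad under 16.5 N. I'll unload to about 10.8 N (roughly 5 mm of travel) and measure again.

{"fn": "arm_command", "kwargs": {"increments": [[[0,0,0],[-0.5,0,-3],1],[[0,0,0],[-0.5,0,-2],1],[[0,0,0],[-0.5,0,-0.9],1],[[0,0,0],[-0.5,0,-0.9],1],[[0,0,0],[-0.5,0,-0.9],1]]}}

```text
clock: 23.1
position: [637.1, 101.0, 88.1]
ee_rot: [0.318, 0.63, -0.316, 0.635]
contact_force: [-2.8, -1.3, 9.9]
gripper_width: -0.3
```

```bash
python3 chk.py
```

```text
23.1 [637.1 101.   88.1] [-2.8 -1.3  9.9]
wrist plane [2.80000e-03 1.07000e-02 4.18084e+01] 56192 along 0.010994239308113263
  wing 867 ((592.804443359375, 1.7908525466918945), (12.580182075500488, 13.02597713470459), 38.5924072265625) [80.33491946 85.48309908]
side plane [2.10000e-03 1.15000e-02 4.21086e+01] 1645 along 0.011569316403608762
  wing 158 ((600.9955444335938, -12.068740844726562), (15.623781204223633, 45.01310348510742), 35.97050857543945) [80.6179239  86.37391787]
top plane [4.80000e-03 1.02000e-02 4.20453e+01] 3210 along 0.011138285266813605
  wing 141 ((601.1876220703125, -13.453437805175781), (13.40219497680664, 43.560977935791016), 36.04140090942383) [84.08078229 88.11859557]
```

The sag is elastic, about 0.0011 rad/N. I'll turn the foot about 10° further. Unpressed, the bubble then stays in the ring (about -1.3 mm), and pressed it ends on the other side, also inside. Going back to the wing.

{"fn": "arm_command", "kwargs": {"increments": [[[0,0,0],[0,0,20],1],[[0,0.4,0],[0,0,60],1],[[0,0.4,0],[-10,-35,60],0.5],[[0,0.4,0],[-24,-75,60],0],[[0,0.4,0],[-35.5,-111.7,55],0]]}}

```text
clock: 23.75
position: [601.3, -11.4, 143.2]
ee_rot: [0.317, 0.631, -0.317, 0.633]
contact_force: [0.1, 0.0, -0.7]
gripper_width: 43.2
```

{"fn": "arm_command", "kwargs": {"increments": [[[0,0,0],[0,0,0],0],[[0,0,0],[0,0,0],0],[[0,0,0],[0,0,0],0],[[0,0,0],[0,0,0],0],[[0,0,0],[0,0,0],0]]}}

```text
clock: 24.25
position: [601.7, -10.4, 143.0]
ee_rot: [0.317, 0.632, -0.316, 0.633]
contact_force: [0.8, 0.4, -0.5]
gripper_width: 85.3
```

```bash
python3 st.py; python3 rv.py 0 0|tail -1
```

```text
24.25 [601.7 -10.4 143. ] up [-0.002  0.     1.   ] jaw 36.8 j [ 0.25  0.42 -0.17  0.   -0.98 -2.75] F [ 0.8  0.4 -0.5] M [-0.01  0.02 -0.03] 85.34468237891839
[0.   0.12 0.  ]
```

{"fn": "arm_command", "kwargs": {"increments": [[[0,0,-0.4],[0,-0.3,-25],0],[[0,0,-0.4],[0,-0.3,-50],0],[[0,0,-0.4],[0,-0.3,-70],0],[[0,0,-0.4],[0,-0.3,-77],0],[[0,0,-0.4],[0,-0.3,-77],0]]}}

```text
clock: 24.75
position: [601.3, -10.4, 65.1]
ee_rot: [0.318, 0.631, -0.319, 0.631]
contact_force: [-0.2, -0.8, -0.5]
gripper_width: 85.1
```

{"fn": "arm_command", "kwargs": {"increments": [[[0,0,0],[0,0,0],0.4],[[0,0,0],[0,0,0],0.8],[[0,0,0],[0,0,0],1],[[0,0,0],[0,0,0],1],[[0,0,0],[0,0,0],1]]}}

```text
clock: 25.25
position: [601.5, -10.4, 65.5]
ee_rot: [0.318, 0.631, -0.318, 0.632]
contact_force: [0.7, -1.5, 0.1]
gripper_width: 12.1
```

{"fn": "arm_command", "kwargs": {"increments": [[[0,0,0],[0,0,0],1],[[-0.1,0,-3],[0,0,0.4],1],[[-0.2,0.1,-6],[0,0.1,0.9],1],[[-0.3,0.1,-9],[0,0.2,1.3],1],[[-0.4,0.1,-10],[0,0.2,1.5],1]]}}

```text
clock: 25.75
position: [601.6, -10.1, 67.1]
ee_rot: [0.37, 0.6, -0.375, 0.602]
contact_force: [-1.1, 1.4, -0.1]
gripper_width: 10.8
```

{"fn": "arm_command", "kwargs": {"increments": [[[0,0,0],[0,0,0],0.7],[[0,0,0],[0,0,0],0.3],[[0,0,0],[0,0,0],0],[[0,0,0],[0,0,0],0],[[0,0,0],[0,0,10],0]]}}

```text
clock: 26.25
position: [600.5, -10.3, 76.1]
ee_rot: [0.369, 0.601, -0.376, 0.601]
contact_force: [0.5, -0.5, -0.3]
gripper_width: 81.4
```

```bash
python3 st.py
```

```text
26.25 [600.5 -10.3  76.1] up [0.005 0.008 1.   ] jaw 26.4 j [ 0.26  0.5  -0.25  0.01 -0.84 -2.94] F [ 0.5 -0.5 -0.3] M [0.01 0.02 0.04] 81.38998143000005
```

{"fn": "arm_command", "kwargs": {"increments": [[[0,0,0],[0,0,35],0],[[0.3,-0.2,6],[5,5,75],0],[[0.5,-0.3,12],[35,35,90],0],[[0.5,-0.3,18],[65,67,90],0],[[0.5,-0.3,20],[72.5,77,90],0]]}}

```text
clock: 26.75
position: [675.6, 69.3, 167.5]
ee_rot: [0.262, 0.655, -0.26, 0.659]
contact_force: [-1.1, -0.6, -0.6]
gripper_width: 85.0
```

{"fn": "arm_command", "kwargs": {"increments": [[[0,0,0],[0,0,0],0],[[0,0,0],[0,0,0],0],[[0,0,0],[0,0,0],0],[[0,0,0],[0,0,0],0],[[0,0,0],[0,0,0],0]]}}

```text
clock: 27.25
position: [675.2, 68.5, 167.8]
ee_rot: [0.263, 0.655, -0.26, 0.659]
contact_force: [0.7, -0.2, -0.7]
gripper_width: 85.4
```

```bash
python3 look.py pics/w7.png; python3 bub.py
```

```text
27.25 [675.2  68.5 167.8] [ 0.34  0.52  0.06  0.   -1.11 -2.67] [[0.006, 0.687, 0.727], [0.002, 0.727, -0.687], [-1.0, 0.005, 0.003]] 85.4146477640781
head 6368 [636.76810057 102.32778649  93.97160446] ((636.7985229492188, 101.39462280273438), 25.656923294067383)
[-8.95391752e-03 -4.58668936e-03  9.39868655e+01]
wing 1985 [[589.6, -29.6, 64.2], [603.0, -6.7, 87.6], [616.2, 9.3, 90.0]] ((604.7692260742188, -10.157642364501953), (16.82434844970703, 44.0310173034668), 27.67700958251953)
plane [-2.59167263e-03 -5.81148859e-03  4.44998694e+01] 50217 along -0.006317106704249087 across -0.0007548467398064208
head px [306.22400236 173.72267137]
blobs [(np.int32(171), [42.1, 41.5])] window ((44.06295394897461, 39.58951187133789), (64.26673889160156, 65.07455444335938), 174.85806274414062) px/mm 1.7587717417124156
bubble-window world [ 0.02 -1.49] along -1.4131452622158454 across 0.45948718827862545
```

View pics/b.png

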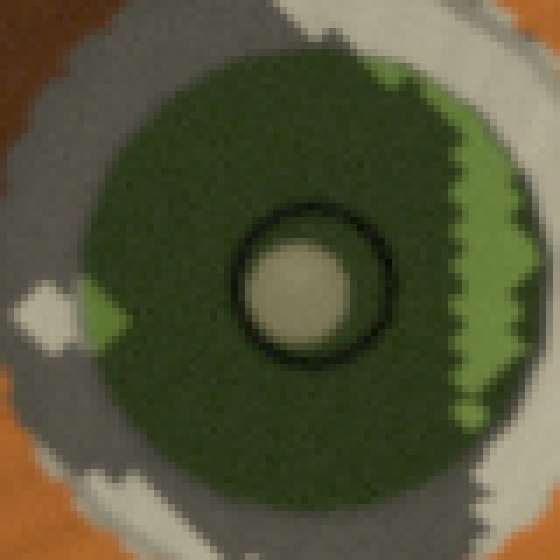

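The bubble (297,293) is inside the ring, about 1.4 mm towards the foot as intended, and the tray reads -0.0063. Now pressing, slightly towards the hinge side of the level's centre.

{"fn": "arm_command", "kwargs": {"increments": [[[0,0,0],[-12,13,0],1],[[0,0,0],[-25,27,0],1],[[0,0,0],[-36.7,37,0],1],[[0,0,0],[-36.7,37,-20],1],[[0,0,0],[-36.7,37,-45],1]]}}

```text
clock: 27.85
position: [639.2, 106.6, 124.3]
ee_rot: [0.263, 0.654, -0.259, 0.66]
contact_force: [-0.0, 0.4, -0.8]
gripper_width: 12.1
```

{"fn": "arm_command", "kwargs": {"increments": [[[0,0,0],[0,0,0],1],[[0,0,0],[0,0,-6],1],[[0,0,0],[0,0,-12],1],[[0,0,0],[0,0,-17],1],[[0,0,0],[0,0,-17],1]]}}

```text
clock: 28.35
position: [638.9, 106.5, 106.8]
ee_rot: [0.263, 0.655, -0.259, 0.66]
contact_force: [-0.6, 0.3, -0.6]
gripper_width: 0.2
```

```bash
python3 st.py
```

```text
28.35 [638.9 106.5 106.8] up [-0.009 -0.003  1.   ] jaw 46.7 j [ 0.41  0.52 -0.1   0.   -0.94 -2.74] F [-0.6  0.3 -0.6] M [-0.    0.05 -0.03] 0.22503325418801276
```

{"fn": "arm_command", "kwargs": {"increments": [[[-0.1,0.2,0],[0,0,-3],1],[[-0.2,0.5,0],[0,0,-6],1],[[-0.2,0.5,0],[0,0,-9],1],[[-0.2,0.5,0],[0,0,-11],1],[[-0.2,0.5,0],[0,0,-11],1]]}}

```text
clock: 28.85
position: [639.0, 106.4, 95.7]
ee_rot: [0.261, 0.657, -0.261, 0.657]
contact_force: [-0.6, 0.4, 0.3]
gripper_width: -0.1
```

{"fn": "arm_command", "kwargs": {"increments": [[[0,0,0],[0,0,-2],1],[[0,0,0],[-0.3,0,-4],1],[[0,0,0],[-0.5,0,-6],1],[[0,0,0],[-0.8,0,-8.5],1],[[0,0,0],[-0.8,0,-8.5],1]]}}

```text
clock: 29.35
position: [639.2, 106.1, 89.2]
ee_rot: [0.261, 0.656, -0.261, 0.659]
contact_force: [-2.4, -1.8, 9.7]
gripper_width: -0.3
```

```bash
python3 st.py
```

```text
29.35 [639.2 106.1  89.2] up [-0.003  0.001  1.   ] jaw 46.7 j [ 0.41  0.54 -0.11  0.   -0.91 -2.74] F [-2.4 -1.8  9.7] M [-0.47  0.58 -0.03] -0.30250667802620823
```

{"fn": "arm_command", "kwargs": {"increments": [[[0,0,0],[-0.8,0.3,-2.2],1],[[0,0,0],[-0.8,0.3,-2.6],1],[[0,0,0],[-0.8,0.3,-3],1],[[0,0,0],[-0.8,0.3,-3.2],1],[[0,0,0],[-0.8,0.3,-3.2],1]]}}

```text
clock: 29.85
position: [639.2, 106.1, 88.6]
ee_rot: [0.261, 0.655, -0.26, 0.66]
contact_force: [-2.2, -2.2, 9.9]
gripper_width: 0.1
```

```bash
python3 - <<'E'
from h import *
f=[]
for k in range(10):
    w=grab("wrist"); f.append(readout.read_state()["contact_force"])
print(np.mean(f,0),np.std(f,0)); P=cloud(w)
m=(np.hypot(P[...,0]-636.8,P[...,1]-101.5)<26)&(P[...,2]>78)&(P[...,2]<92.5);q=P[m]
print("head top",np.percentile(q[:,2],[50,80,95]),len(q))
i=imaging.camera_info("wrist")
# head plane where clearly head ring: fit tilt
m=(np.hypot(P[...,0]-636.8,P[...,1]-101.5)<26)&(P[...,2]>85)&(P[...,2]<92);q=P[m];A=np.c_[q[:,:2]-[636.8,101.5],np.ones(len(q))];print(np.linalg.lstsq(A,q[:,2],rcond=None)[0])
cv2.imwrite("pics/f2.png",w["p"])
E
python3 chk.py
```

```text
[-2.75614109 -1.49418978 10.60685981] [0.41904523 0.40294376 0.342612  ]
head top [87.75417504 88.98060771 89.58248311] 6255
[1.69415128e-03 7.46188548e-03 8.76545624e+01]
30.35 [639.3 106.1  88.6] [-3.2 -1.3 10.1]
wrist plane [7.00000e-04 3.60000e-03 4.29357e+01] 59283 along 0.0036173051172701887
  wing 2443 ((602.6618041992188, -10.762935638427734), (12.512097358703613, 44.875064849853516), 27.812936782836914) [85.42839161 87.29194335]
side plane [5.00000e-04 5.10000e-03 4.32603e+01] 1601 along 0.004991199839184269
  wing 158 ((601.661376953125, -13.077081680297852), (13.739119529724121, 42.805145263671875), 26.898117065429688) [82.05758385 87.85838929]
top plane [-1.70000e-03  4.00000e-03  4.30862e+01] 3203 along 0.003359683016689547
  wing 149 ((600.7808227539062, -13.026432037353516), (13.306623458862305, 43.832618713378906), 27.352439880371094) [85.47907533 89.20256781]
```

About 10.6 N (roughly 5.1 mm) with the tray at +0.004 rad. I'll add a touch more travel for margin.

{"fn": "arm_command", "kwargs": {"increments": [[[0,0,0],[-0.8,0.3,-2.7],1],[[0,0,0],[-0.8,0.3,-2.9],1],[[0,0,0],[-0.8,0.3,-3],1],[[0,0,0],[-0.8,0.3,-3.1],1],[[0,0,0],[-0.8,0.3,-3.1],1]]}}

```text
clock: 31.0
position: [639.3, 106.0, 88.4]
ee_rot: [0.26, 0.654, -0.26, 0.661]
contact_force: [-3.3, -1.2, 10.9]
gripper_width: -0.2
```

```bash
python3 - <<'E'
from h import *
f=[]
for k in range(8):
    w=grab("wrist"); f.append(readout.read_state()["contact_force"])
print(np.mean(f,0),readout.read_state()["joint_vel"].round(4)); cv2.imwrite("pics/f3.png",w["p"])
E
python3 chk.py
```

```text
[-3.60611999 -1.85454182 11.64319894] [-0.0002 -0.0009 -0.001   0.0002  0.0024  0.0002]
31.4 [639.3 106.1  88.4] [-3.8 -2.2 11.2]
wrist plane [1.00000e-03 4.90000e-03 4.27205e+01] 59323 along 0.004999624542865816
  wing 2447 ((602.2802734375, -10.414409637451172), (12.330571174621582, 43.26069641113281), 27.38438606262207) [85.16980323 87.04131535]
side plane [1.30000e-03 5.30000e-03 4.30677e+01] 1608 along 0.005438922260317851
  wing 155 ((600.6875, -12.379043579101562), (13.3114652633667, 44.1279182434082), 25.214527130126953) [81.89355242 87.64274363]
top plane [2.00000e-03 3.90000e-03 4.28898e+01] 3185 along 0.00436480005988525
  wing 147 ((601.7974853515625, -12.854936599731445), (13.84912109375, 44.01296615600586), 27.051170349121094) [85.52799874 89.67233504]
```

```bash
python3 -c "
from bench import arm,readout
print(arm.job_done()); s=readout.read_state(); print(s['clock'],s['position'],s['contact_force'])"
```

```text
the job is handed in; nothing more can be done
None
the job is handed in; nothing more can be done
```

I put the level into the cup flat, let go of it, levelled the tray with the wing grip, and handed in still pressing the level down. The robot clock was about 31 s.

- **Seating:** after release, the head's slope matched the tray's (0.067 against 0.068 rad), and the gripper had touched down at about 4 N.
- **Levelling:** I turned the wing until the bubble was centred, about 0.2 mm off.
- **Out of order:** my first press made the tray sag, 0.017 rad at 16.5 N, although the wing had not turned. I let go and turned the wing about 10° more, so it ended about 96° from its start. The bubble then stood about 1.4 mm towards the foot, still inside the ring, and I pressed again.
- **Final press:** 11.6 N by the wrist force reading, which by your spring figures is about 5.7 of 6 mm. The travel was not measured directly.
- **Tray while pressed:** it is not perfectly level. The three cameras read 0.004 to 0.005 rad, which puts the bubble about 1 mm off centre, inside the ring.

**Not checked:** the picture limit was used up, so I could not look at the final press, and the fingers cover the bubble there. I also made no separate check of the other things at the end, but none of my moves came near them.

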